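# Unhook the T-hook from its shackle and bin both parts

## Task

A steel T-hook is hooked into a slotted steel shackle on the bench. Turn the hook until its crosshead lines up with the slot and lift it out of the shackle; then put the hook in the square bin and the shackle in the round dish, flat on the dish's floor, each let go and at rest.

Things in the scene. Friction and masses are not known exactly. Their poses are not given: they have to be found in the camera images.
- hook_center (a point): Dark steel T-hook, 78 mm tall, upright. Mid-stem point, 39 mm above its foot; z up. Heights from foot: 0-12 crosshead, 54 (x) x 18 (y) mm, under the side bars; 30-36 collar, 52 mm round, resting on the shackle; 36-78 flat eye tab to grasp, 38 mm wide (x), 10 thick (y), parallel to the crosshead. Starts 50-80 degrees off the slot, foot 14 mm over bench; turns freely, with 8 mm lift play.
- shackle_center (a point): Bright steel bridge with the hook in it (its empty twin is a bystander), 90 (x) x 50 (y) x 44 mm high, loose, on two end plates; grasp across the 50 mm. Mid-point, 22 mm above its underside. Two side bars at heights 34-44 leave a slot 70 (x) x 32 mm; the crosshead passes up only within 12 degrees of the slot's line (either way round), and is clear after a 30 mm lift.
- square_bin: Grey square open bin, fixed to the bench, 150 x 150 mm outside, 45 mm high, walls and floor 5 mm. Origin at the centre of its underside, z up, x and y along its sides. For the hook.
- round_dish: Round open aluminium dish, fixed to the bench, 160 mm across outside, 36 mm high, wall 4 mm, floor 5 mm. Origin at the centre of its underside, z up. For the shackle.
Not all that is in view belongs to the job. What is shaped like the part that bears hook_center but brown, red or yellow is not meant.

How it is judged:
By the outcome, as a careful person would: the job done as asked, in the order asked, and still so for the second after the job is handed in, with the robot touching nothing.
It also fails if it takes over 67 s, if anything falls off the work surface, if the arm or the gripper's body presses on something with over 40 N, if the wrist force passes 120 N, or if a joint passes its speed limit or range.

## Robot

A 7-joint arm with a two-finger parallel gripper is mounted at the origin on a cart in front of the work surface, level with it; the furniture and walls round the work are solid. World frame = base frame: x ahead of the robot, y to its left, z up, the work surface at z = 0. Lengths are in m, angles in rad, forces in N, time in s.
With the tool pointing down it reaches from about 0.425 to 0.875 m from the base axis. Payload 4.7 kg.
Tool frame: the origin (TCP) lies midway between the tips of the shut fingers; the grasp point (between the pads) lies behind it (tcp_to_grasp is the z of the grasp point in the tool frame, in m); z points along the fingers, y is the direction in which the jaws open and shut (so a half turn about z gives the same grasp; the last joint's range is limited). The gripper opens to 85 mm and grips with 20 to 120 N. Pads are 22 mm wide; open, the fingers measure 114 mm over their backs; the gripper's body (76 mm by 85 mm) begins 54 mm behind the grasp point. The pads swing forward as they close: fully open they stand 13 mm farther back than shut.
Start: joints at [1.174, 0.321, -0.07, 1.45, 0.023, 1.371, -0.057], TCP at [0.26, -0.596, 0.231] pointing down, gripper open.
Joint ranges: [-2.86, 2.86], [-0.3, 2.09], [-1.38, 1.24], [0.06, 2.45], [-1.56, 4.7], [0.09, 2.05], [-2.69, 2.69]. Speed limits (rad/s): [2.57, 2.57, 3.14, 3.14, 3.14, 3.14, 3.14].

## Interface

Orientations are given as [roll, pitch, yaw] about the fixed x, y, z axes, in that order (R = Rz(yaw) Ry(pitch) Rx(roll)).
In Python, from plant import observe, snapshot, hand_in, tcp_to_grasp gives the robot as it stands. The module is installed in compiled form; this text tells all that it offers.
- The arm moves only by the tool carry_out, never from a script. Its argument "series" is a list of rows, each a list of 7 numbers: the shift along the tool's x, y, z in mm, then the turn, a rotation vector about the tool's x, y, z in rad, then the opening, from -1 (shut) to 1 (fully open), so that 0 is half open. In form: [[dx, dy, dz, ax, ay, az, claw], ...]. A call has 1 to 8 rows; each row is the pose to reach, as a shift and turn from the pose measured when the call began, along the tool's axes at that moment; what a row does not reach only later rows make up. A row lasts 1/8 s, in which the tool goes at most 62.5 mm and 10.7 degrees, less where a joint would pass 70% of its speed; a pose out of reach is approached as far as the arm can. A call with a gripper value outside its range is refused whole. The fingers move at their own pace and stop on an object; "force" is the grip in N (left out, the last holds). Time passes only in rows, so rows that repeat a pose let the fingers close. It gives the time, the measured TCP pose, the force and the opening at its end, in the units of the state.
- observe(): the state, without advancing time (a new reading comes with each control period).
- snapshot(name): name is "scene" or "top" or "wrist"; returns a dict with "pixels" (384x512x3 uint8, red, green, blue), "fx", "fy", "cx", "cy" (pixels), "xyz" and "rotation" of the camera in the world. Camera axes: x right, y down, z forward; pixel columns grow to the right and rows downward; lengths in m; the calibration is good to about 2 mm. A picture is of the moment at which its call begins. There is no depth.
- hand_in(): hands the job in, once; it reports no verdict.
The state is a dict: "time_s": time; "joints": joint angles; "joint_vel": joint speeds; "effort": joint torques, N m; "ee_pos": TCP position; "tcp_rot": TCP orientation; "ft_force": force on the tool from outside, world axes, zero at the start; "torque": the same for the moment, N m; "width": finger opening in m.
Only numpy, scipy, OpenCV 4.12 (cv2) and the standard library are available. Lean on these libraries where they do the work, as an engineer would, in place of code of your own. Each camera call takes 0.05 s, during which the arm holds its last target.

## Working session

There is one attempt and no reset: what is moved stays moved. The work goes in short steps, Python scripts to look and compute and a tool call to move; the robot and the scene stay as the last step left them, time stands still between calls to the robot, and variables do not carry over. Pictures are saved under pics/ and viewed, and the job is handed in when it is done.

Besides the shell and the picture viewer there is one more tool, called after "Emit:" by a JSON object that holds its "fn" and its "kwargs". carry_out: Moves the arm, as the interface text tells. Its arguments: {"type":"object","properties":{"series":{"type":"array"},"force":{"type":"number"}},"required":["series"]}

```bash
mkdir -p pics; ls; cat > h.py <<'E'
import numpy as np, cv2
from plant import observe, snapshot, hand_in, tcp_to_grasp
def save(name,fn):
    s=snapshot(name); cv2.imwrite('pics/'+fn+'.png',s['pixels'][:,:,::-1]); np.savez('pics/'+fn+'.npz',**s); return s
def ray(s,u,v):
    d=np.array([(u-s['cx'])/s['fx'],(v-s['cy'])/s['fy'],1.]); return np.array(s['xyz']),np.array(s['rotation'])@d
def plane(s,u,v,z):
    o,d=ray(s,u,v); return o+d*(z-o[2])/d[2]
def tri(s1,p1,s2,p2):
    A=[];b=[]
    M=np.zeros((3,3));r=np.zeros(3);L=[]
    for s,p in((s1,p1),(s2,p2)):
        o,d=ray(s,*p); d=d/np.linalg.norm(d); P=np.eye(3)-np.outer(d,d); M+=P;r+=P@o;L.append((o,P))
    x=np.linalg.solve(M,r); return x,[float(np.linalg.norm(P@(x-o))) for o,P in L]
def proj(s,X):
    c=np.array(s['rotation']).T@(np.array(X)-np.array(s['xyz'])); return s['fx']*c[0]/c[2]+s['cx'],s['fy']*c[1]/c[2]+s['cy']
def load(fn): return dict(np.load('pics/'+fn+'.npz'))
E
python3 - <<'E'
from h import *
o=observe()
for k,v in o.items(): print(k,np.round(v,4))
print('ttg',tcp_to_grasp)
for n in('scene','top','wrist'):
    s=save(n,n+'0'); print(n,s['xyz'],np.round(s['rotation'],3),s['fx'],s['fy'],s['cx'],s['cy'])
E
```

```text
pics
time_s 0.0
joints [ 1.1741  0.3218 -0.0701  1.4517  0.0226  1.3708 -0.0569]
joint_vel [-0.0001 -0.0014  0.0005 -0.0002  0.0011  0.0009 -0.0006]
effort [ 6.00000e-04 -4.93592e+01 -3.81700e-01 -3.14336e+01  1.30000e-02
  1.14000e-02 -0.00000e+00]
ee_pos [ 0.2593 -0.5954  0.2302]
tcp_rot [-3.1397e+00  1.0000e-04  4.1090e-01]
ft_force [0.5186 0.2245 0.1191]
torque [ 0.0004 -0.0534  0.048 ]
width 0.0853
ttg -0.0187
scene [-0.02468231  0.38679614  0.85971633] [-2.473 -0.009 -2.268] 349.64621627139843 349.64621627139843 260.1540032828501 190.5068618481825
top [ 0.30383358 -0.02006583  1.35467238] [-3.015e+00  3.000e-03 -1.564e+00] 382.9311642387105 382.9311642387105 252.15844162153277 187.5660861727199
wrist [ 0.32414542 -0.5668891   0.37309687] [ 2.863e+00  2.000e-03 -1.160e+00] 324.39878267698947 324.39878267698947 252.89075831461878 192.10330320479187
```

```bash
cat >> h.py <<'E'
from scipy.spatial.transform import Rotation as Ro
def ray(s,u,v):
    d=np.array([(u-s['cx'])/s['fx'],(v-s['cy'])/s['fy'],1.]); return np.array(s['xyz']),Ro.from_euler('xyz',s['rotation']).as_matrix()@d
def proj(s,X):
    c=Ro.from_euler('xyz',s['rotation']).as_matrix().T@(np.array(X)-np.array(s['xyz'])); return s['fx']*c[0]/c[2]+s['cx'],s['fy']*c[1]/c[2]+s['cy']
E
python3 - <<'E'
from h import *
a=load('top0');b=load('scene0')
for n,s in(('t',a),('s',b)):
    cv2.imwrite(f'pics/{n}0big.png',cv2.resize(s['pixels'][:,:,::-1],(800,600),interpolation=cv2.INTER_CUBIC))
print(proj(a,(.6,0,0)),proj(b,(.6,0,0)))
E
```

```text
(np.float64(248.4214612713866), np.float64(153.43081904764406)) (np.float64(225.27945971637396), np.float64(178.43644309474752))
```

View pics/t0big.png

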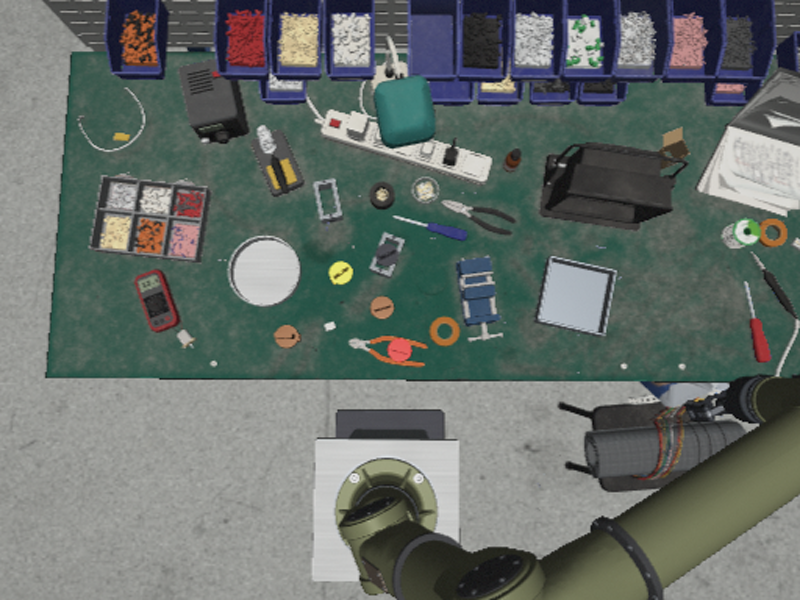

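View pics/s0big.png

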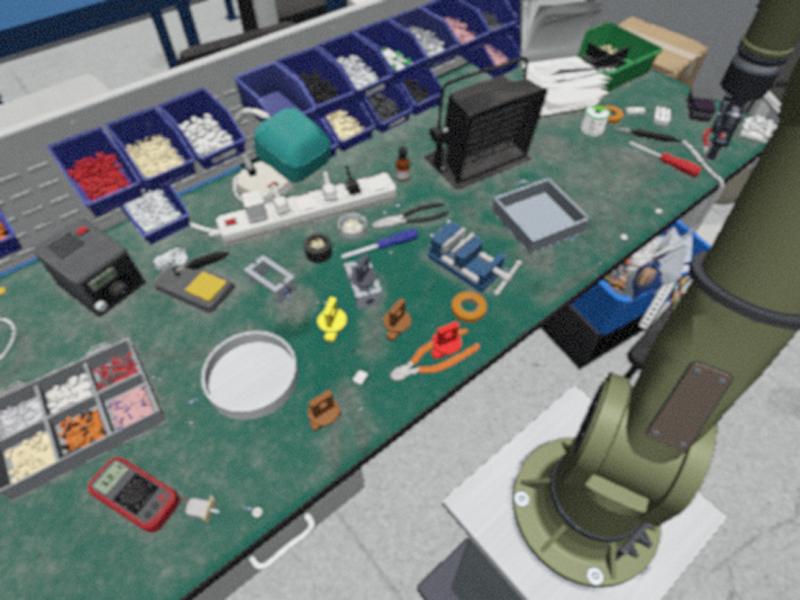

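Top view (800-px scale): the hooked shackle with dark hook is at (388,254). Its empty twin is at (328,200), the dish at (264,271) and the bin at (576,295). Yellow, red and two brown hooks stand loose. Only (388,254) has a dark hook in a bright shackle. I'll confirm in an enlarged crop and measure it.

```bash
python3 - <<'E'
from h import *
a=load('top0');b=load('scene0')
A=a['pixels'][130:195,200:290,::-1];B=b['pixels'][140:220,190:290,::-1]
print(A.shape)
cv2.imwrite('pics/c0.png',np.vstack([cv2.resize(A,(560,404),interpolation=cv2.INTER_CUBIC)]))
cv2.imwrite('pics/c1.png',cv2.resize(B,(700,560),interpolation=cv2.INTER_CUBIC))
# rough
k=512/800
for n,p,q in(('hook',(388,250),(365,270)),('dish',(264,271),(250,372)),('bin',(576,295),(541,212))):
    P=(p[0]*k,p[1]*k);Q=(q[0]*k,q[1]*k)
    print(n,np.round(plane(a,*P,.03),3),np.round(tri(a,P,b,Q)[0],3))
E
```

```text
(65, 90, 3)
hook [ 0.57 -0.    0.03] [ 0.561 -0.003  0.06 ]
dish [0.52  0.278 0.03 ] [0.52  0.277 0.031]
bin [ 0.471 -0.42   0.03 ] [ 0.469 -0.421  0.032]
```

View pics/c0.png

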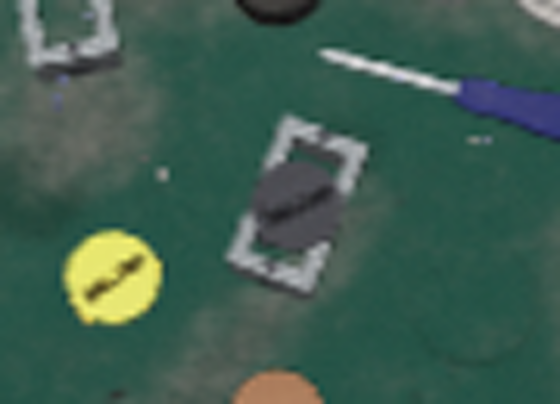

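View pics/c1.png

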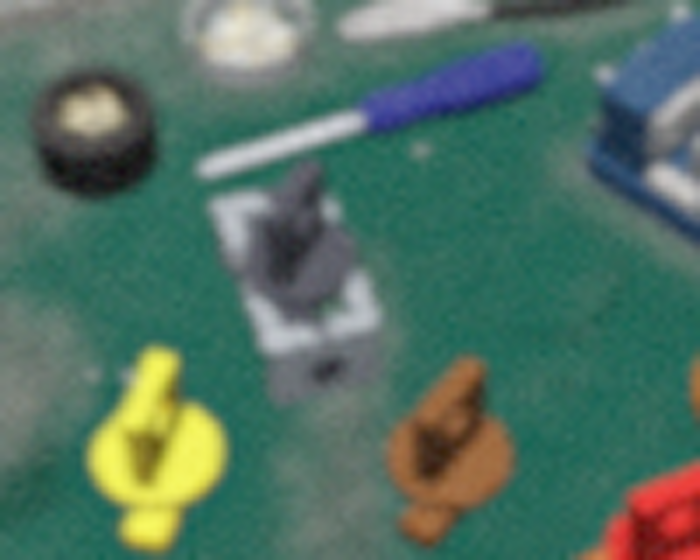

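Confirmed: the dark hook's tab runs across the slot of the bright shackle at (388,254), and the other hooks are coloured and standing loose. Moving the wrist camera over it.

Emit:
{"fn": "carry_out", "kwargs": {"series": [[43, -35, -5, 0, 0, -0.12, 0.5], [86, -70, -10, 0, 0, -0.24, 0.5], [129, -106, -10, 0, 0, -0.36, 0.5], [172, -141, -15, 0, 0, -0.48, 0.5], [215, -176, -20, 0, 0, -0.6, 0.5], [258, -211, -20, 0, 0, -0.72, 0.5], [301, -247, -20, 0, 0, -0.84, 0.5], [345, -282, -20, 0, 0, -0.96, 0.5]]}}

```text
time_s: 1.15
ee_pos: [0.4634, -0.1976, 0.2508]
tcp_rot: [-3.141, -0.001, 1.375]
ft_force: [0.4, -0.2, 0.4]
width: 0.0641
```

```bash
cat >> h.py <<'E'
def go(X,yaw):
    o=observe(); R=Ro.from_euler('xyz',o['tcp_rot']); d=R.inv().apply(np.array(X)-o['ee_pos'])*1000
    T=R.inv()*Ro.from_euler('xyz',[np.pi,0,yaw]); print('t',o['time_s'],'pos',np.round(o['ee_pos'],4),np.round(o['tcp_rot'],3),'F',np.round(o['ft_force'],1),'w',round(float(o['width']),4)); print('shift mm',np.round(d,1),'rotvec',np.round(T.as_rotvec(),3), 'j',np.round(o['joints'],2))
E
python3 -c "
from h import *
go((.56,0.0,.25),np.radians(105))"
```

```text
t 1.15 pos [ 0.4634 -0.1976  0.2508] [-3.141e+00 -1.000e-03  1.375e+00] F [ 0.4 -0.2  0.4] w 0.0641
shift mm [212.6  56.2   0.9] rotvec [-0.001 -0.001 -0.458] j [ 0.81  0.02 -0.46  1.76  0.01  1.36  0.15]
```

Emit:
{"fn": "carry_out", "kwargs": {"series": [[43, 11, 0, 0, 0, -0.1, 0.5], [86, 22, 0, 0, 0, -0.2, 0.5], [129, 33, 0, 0, 0, -0.3, 0.5], [172, 45, 0, 0, 0, -0.4, 0.5], [212, 56, 0, 0, 0, -0.46, 0.5], [212, 56, 0, 0, 0, -0.46, 0.5]]}}

```text
time_s: 1.9
ee_pos: [0.5601, 0.0039, 0.2507]
tcp_rot: [3.141, -0.003, 1.842]
ft_force: [-0.2, 0.2, 0.1]
width: 0.0639
```

```bash
python3 -c "
from h import *
go((.56,0.0,.25),np.radians(105))
s=save('wrist','w1'); cv2.imwrite('pics/w1b.png',cv2.resize(s['pixels'][:,:,::-1],(800,600),interpolation=cv2.INTER_CUBIC))
s=save('top','t1')"
```

```text
t 1.9 pos [0.5601 0.0039 0.2507] [ 3.141e+00 -3.000e-03  1.842e+00] F [-0.2  0.2  0.1] w 0.0639
shift mm [-3.7 -1.1  0.7] rotvec [ 0.    -0.003  0.009] j [ 0.55  0.17 -0.67  1.63  0.11  1.38  0.13]
```

View pics/w1b.png

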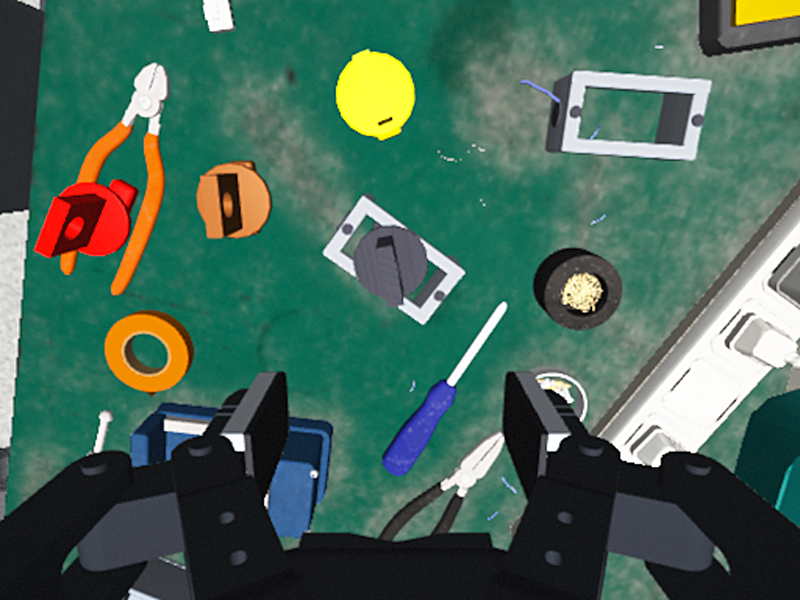

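Wrist view: the dark hook is at (390,265) in the bright shackle. The brown one at (233,200), the red one at (85,218) and the yellow one at (375,93) are not meant. Enlarging for the corners and tab.

```bash
python3 - <<'E'
from h import *
s=load('w1');im=s['pixels'][:,:,::-1].copy()
c=im[110:220,195:310]; cv2.imwrite('pics/w1c.png',cv2.resize(c,None,fx=5,fy=5,interpolation=cv2.INTER_CUBIC))
t=load('top0');hsv=cv2.cvtColor(im,cv2.COLOR_BGR2HSV)
def rect(img,x0,x1,y0,y1):
    h=cv2.cvtColor(img,cv2.COLOR_BGR2HSV); m=((h[...,2]>135)&(h[...,1]<60)).astype(np.uint8); z=np.zeros_like(m); z[y0:y1,x0:x1]=m[y0:y1,x0:x1]
    pts=cv2.findNonZero(z); return cv2.minAreaRect(pts),z
r,z=rect(im,200,302,120,212); print(r); bx=cv2.boxPoints(r); print(bx)
for zz in(.04,.044,.048):
    P=np.array([plane(s,*p,zz) for p in bx]); print(zz,np.round(P[:,:2],4).tolist(),'c',P.mean(0).round(4),[round(float(np.linalg.norm(P[i]-P[i-1])),4) for i in range(4)])
E
```

```text
((246.51121520996094, 163.72628784179688), (94.48479461669922, 46.02841567993164), 36.63410949707031)
[[194.86833 154.00465]
 [222.33362 117.06859]
 [298.1541  173.44792]
 [270.6888  210.38399]]
0.04 [[0.4963, 0.0003], [0.5157, 0.0467], [0.612, 0.0098], [0.5948, -0.0401]] c [0.5547 0.0041 0.04  ] [0.1065, 0.0503, 0.1032, 0.0528]
0.044 [[0.4968, 0.0011], [0.516, 0.047], [0.6112, 0.0105], [0.5942, -0.0389]] c [0.5546 0.0049 0.044 ] [0.1053, 0.0497, 0.102, 0.0522]
0.048 [[0.4973, 0.0019], [0.5163, 0.0472], [0.6105, 0.0112], [0.5936, -0.0376]] c [0.5544 0.0057 0.048 ] [0.1041, 0.0492, 0.1008, 0.0516]
```

View pics/w1c.png

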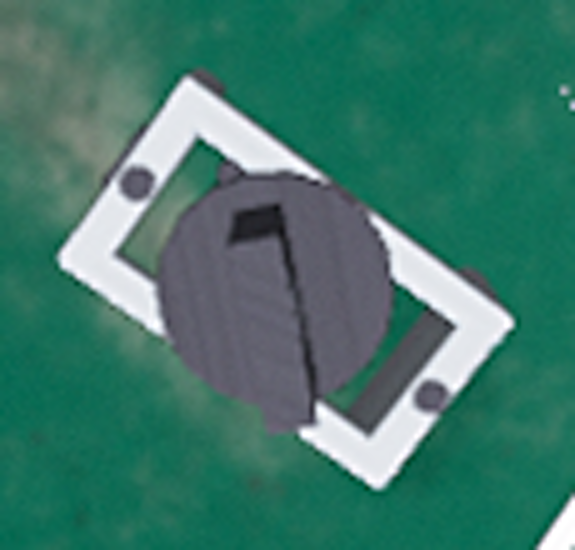

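```bash
python3 - <<'E'
from h import *
s=load('w1');im=s['pixels'][:,:,::-1].copy()
f=lambda x,y,k=5:((x+.5)/k-.5+195,(y+.5)/k-.5+110)
c=[(190,75),(513,322),(380,490),(62,257)]
P=np.array([plane(s,*f(*p),.044) for p in c]);print('c',P.mean(0).round(4),[round(float(np.linalg.norm(P[i]-P[i-1])),4) for i in range(4)])
e=(P[1]+P[2]-P[0]-P[3]);print('ang',np.degrees(np.arctan2(e[1],e[0])))
a=plane(s,*f(252,240),.092);b=plane(s,*f(291,428),.092);print('tab',a.round(4),b.round(4),((a+b)/2).round(4),np.linalg.norm(a-b),np.degrees(np.arctan2(*(a-b)[1::-1])))
a=plane(s,*f(157,290),.05);b=plane(s,*f(392,290),.05);print('collar',a.round(4),b.round(4),((a+b)/2).round(4),np.linalg.norm(a-b))
a=plane(s,*f(270,172),.05);b=plane(s,*f(270,412),.05);print('collar',a.round(4),b.round(4),((a+b)/2).round(4),np.linalg.norm(a-b))
g=im[130:205,220:275].astype(float);g=np.clip((g-20)*2.2,0,255).astype(np.uint8)
cv2.imwrite('pics/w1d.png',cv2.resize(g,None,fx=8,fy=8,interpolation=cv2.INTER_CUBIC))
t=load('top0')['pixels'][150:175,232:265,::-1].astype(float);t=np.clip((t-20)*1.5,0,255).astype(np.uint8)
cv2.imwrite('pics/t1d.png',cv2.resize(t,None,fx=16,fy=16,interpolation=cv2.INTER_CUBIC))
E
```

```text
c [0.5608 0.0033 0.044 ] [0.0483, 0.0884, 0.0485, 0.0883]
ang -21.788707594949155
tab [0.5491 0.02   0.092 ] [ 0.566  -0.0134  0.092 ] [0.5575 0.0033 0.092 ] 0.03748160349181454 116.76711503747607
collar [ 0.5331 -0.0031  0.05  ] [0.582  0.0104 0.05  ] [0.5576 0.0036 0.05  ] 0.05066586067718674
collar [0.5499 0.0279 0.05  ] [ 0.5638 -0.023   0.05  ] [0.5569 0.0024 0.05  ] 0.052704392062357705
```

View pics/w1d.png

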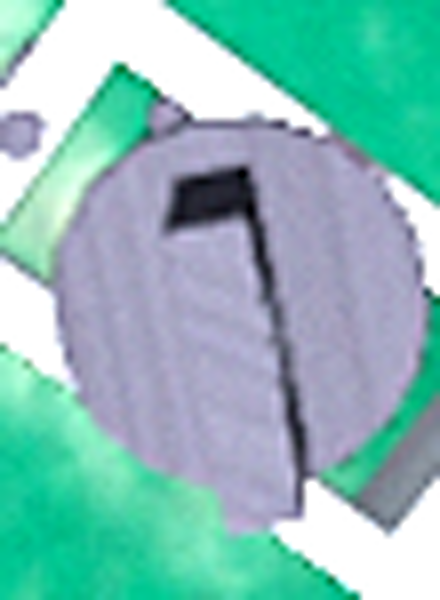

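View pics/t1d.png

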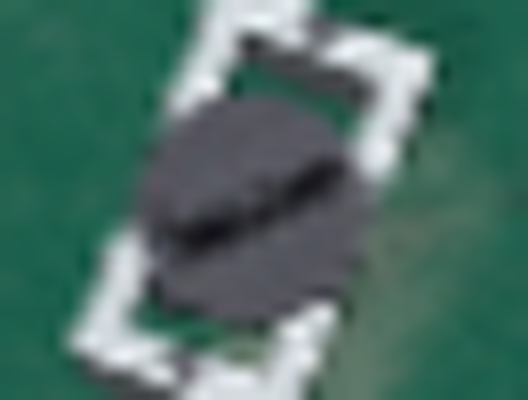

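Emit:
{"fn": "carry_out", "kwargs": {"series": [[-30, 10, 10, 0, 0, -0.1, 0.2], [-60, 15, 20, 0, 0, -0.2, 0.2], [-70, 15, 20, 0, 0, -0.2, 0.2], [-70, 15, 20, 0, 0, -0.2, 0.2]]}}

```text
time_s: 2.5
ee_pos: [0.5917, -0.0657, 0.2305]
tcp_rot: [-3.14, -0.001, 2.03]
ft_force: [-0.2, 0.2, -0.1]
width: 0.0512
```

```bash
python3 -c "
from h import *
go((.5575,0.0033,.12),np.radians(117))
s=save('wrist','w2'); print(s['xyz'],proj(s,(.5575,.0033,.092)))
u,v=map(int,proj(s,(.5575,.0033,.07)))
print(u,v)
u0,v0=u-60,v-60
g=s['pixels'][v0:v0+120,u0:u0+120,::-1].astype(float);g=np.clip((g-20)*1.6,0,255).astype(np.uint8)
cv2.imwrite('pics/w2d.png',cv2.resize(g,None,fx=5,fy=5,interpolation=cv2.INTER_CUBIC))"
```

```text
t 2.5 pos [ 0.5917 -0.0657  0.2305] [-3.14e+00 -1.00e-03  2.03e+00] F [-0.2  0.2 -0.1] w 0.0512
shift mm [7.680e+01 1.000e-01 1.107e+02] rotvec [-0.002 -0.001 -0.012] j [ 0.61  0.27 -0.65  1.57  0.16  1.36  0.4 ]
[ 0.56166069 -0.00217881  0.37342961] (np.float64(251.60486472856007), np.float64(91.21110688150642))
251 91
```

View pics/w2d.png

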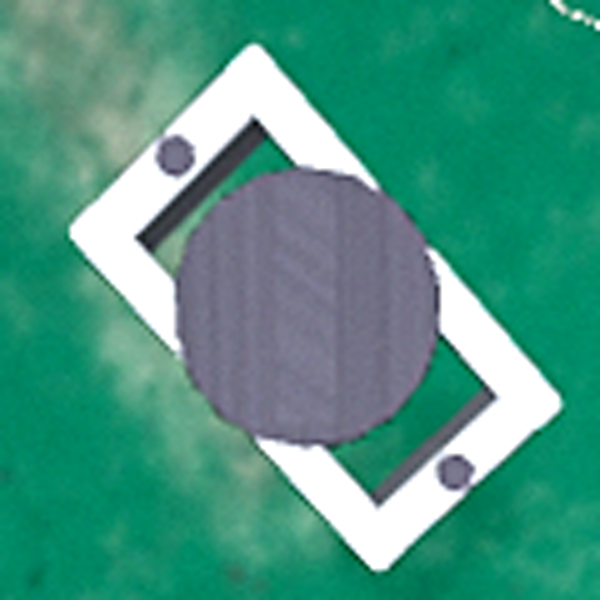

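```bash
python3 - <<'E'
from h import *
s=load('w1');w=load('w2')
f=lambda x,y,k=5:((x+.5)/k-.5+195,(y+.5)/k-.5+110)
g=lambda x,y,k=5:((x+.5)/k-.5+191,(y+.5)/k-.5+31)
c=[(190,75),(513,322),(380,490),(62,257)]
d=[(253,43),(562,403),(380,572),(70,230)]
T=[]
for p,q in zip(c,d):
    x,e=tri(s,f(*p),w,g(*q));T.append(x);print(x.round(4),np.round(e,4))
print(np.mean(T,0).round(4))
P=np.array([plane(w,*g(*p),.044) for p in d]);print('c',P.mean(0).round(4),[round(float(np.linalg.norm(P[i]-P[i-1])),4) for i in range(4)])
e=(P[1]+P[2]-P[0]-P[3]);print('ang',np.degrees(np.arctan2(e[1],e[0])))
for k in ((270,305),(335,305)): print(plane(w,*g(*k),.092).round(4))
a=plane(w,*g(308,170),.05);b=plane(w,*g(308,445),.05);print(a,b,(a+b)/2)
a=plane(w,*g(177,305),.05);b=plane(w,*g(440,305),.05);print(a,b,(a+b)/2)
a=plane(w,*g(303,180),.092);b=plane(w,*g(303,440),.092);print('dir',np.degrees(np.arctan2(*(a-b)[1::-1])))
# tab height: end of tab top in w1 (crop5 mid 252,240) vs w2?; centre line ends
E
```

```text
[0.5278 0.0419 0.041 ] [0.0005 0.0005]
[0.6103 0.0098 0.045 ] [0.0001 0.0001]
[ 0.5934 -0.0358  0.0435] [0.0002 0.0002]
[ 0.5105 -0.0036  0.0412] [0.0005 0.0005]
[0.5605 0.0031 0.0427]
c [0.5605 0.0029 0.044 ] [0.0483, 0.0887, 0.0487, 0.0889]
ang -20.96204217027969
[5.524e-01 4.000e-04 9.200e-02]
[0.5621 0.0052 0.092 ]
[0.54688736 0.02561284 0.05      ] [ 0.56909672 -0.01932306  0.05      ] [0.55799204 0.00314489 0.05      ]
[ 0.53517395 -0.00702008  0.05      ] [0.58008151 0.01520683 0.05      ] [0.55762773 0.00409338 0.05      ]
dir 116.25228113775192
```

```bash
python3 - <<'E'
from h import *
s=load('w1')
f=lambda x,y,k=8:((x+.5)/k-.5+220,(y+.5)/k-.5+130)
for z in(.014,.026):
  for p in((165,105),(190,125),(150,135),(225,525),(300,515)):
    a=plane(s,*f(*p),z); d=a-[.5575,.0035,z]; print(z,p,a.round(4),np.linalg.norm(d).round(4),np.degrees(np.arctan2(d[1],d[0])).round(1))
go((.5575,.0033,.062),np.radians(116.5))
E
```

```text
0.014 (165, 105) [0.5409 0.0221 0.014 ] 0.025 131.8
0.014 (190, 125) [0.5451 0.0203 0.014 ] 0.0208 126.4
0.014 (150, 135) [0.5399 0.0173 0.014 ] 0.0224 141.9
0.014 (225, 525) [ 0.5661 -0.0371  0.014 ] 0.0415 -78.0
0.014 (300, 515) [ 0.5767 -0.0325  0.014 ] 0.0408 -61.9
0.026 (165, 105) [0.5409 0.0237 0.026 ] 0.0261 129.4
0.026 (190, 125) [0.5451 0.0219 0.026 ] 0.0222 124.1
0.026 (150, 135) [0.54  0.019 0.026] 0.0234 138.5
0.026 (225, 525) [ 0.5653 -0.0336  0.026 ] 0.038 -78.1
0.026 (300, 515) [ 0.5756 -0.0292  0.026 ] 0.0374 -61.0
t 2.55 pos [ 0.5918 -0.0642  0.2309] [-3.141e+00 -1.000e-03  2.033e+00] F [-1.1  0.6 -0.3] w 0.0511
shift mm [ 75.5  -0.5 169. ] rotvec [-0.001 -0.001 -0.001] j [ 0.61  0.26 -0.65  1.57  0.16  1.36  0.4 ]
```

Measurements agree. The shackle centre is (0.5605, 0.003) with its top at 0.043 m (expected 0.044) and its slot at −21°. The hook is at (0.5575, 0.003) with its tab at 116.5°, and the w1 and w2 positions match for a tab top at 0.092. The turn needed is about 42°, somewhat under the stated 50–80°, but the crosshead corner seen under the bar fits the same tab line. Grasping the tab.

Emit:
{"fn": "carry_out", "kwargs": {"series": [[40, 0, 40, 0, 0, 0, 0.2], [76, 0, 80, 0, 0, 0, 0.2], [76, 0, 110, 0, 0, 0, 0.2], [76, 0, 130, 0, 0, 0, 0.2], [76, 0, 150, 0, 0, 0, 0.2], [76, 0, 165, 0, 0, 0, 0.2], [76, 0, 170, 0, 0, 0, 0.2], [76, 0, 170, 0, 0, 0, 0.2]]}}

```text
time_s: 3.55
ee_pos: [0.5579, 0.004, 0.061]
tcp_rot: [-3.141, -0.002, 2.033]
ft_force: [0.3, 0.2, -0.3]
width: 0.0511
```

```bash
python3 -c "
from h import *
go((.5575,0.0033,.061),np.radians(116.5))
s=save('wrist','w3'); cv2.imwrite('pics/w3b.png',cv2.resize(s['pixels'][:,:,::-1],(800,600),interpolation=cv2.INTER_CUBIC))"
```

```text
t 3.55 pos [0.5579 0.004  0.061 ] [-3.141e+00 -2.000e-03  2.033e+00] F [ 0.3  0.2 -0.3] w 0.0511
shift mm [-0.4 -0.7  0. ] rotvec [-0.001 -0.002 -0.001] j [ 0.51  0.35 -0.66  1.85  0.24  1.03  0.22]
```

View pics/w3b.png

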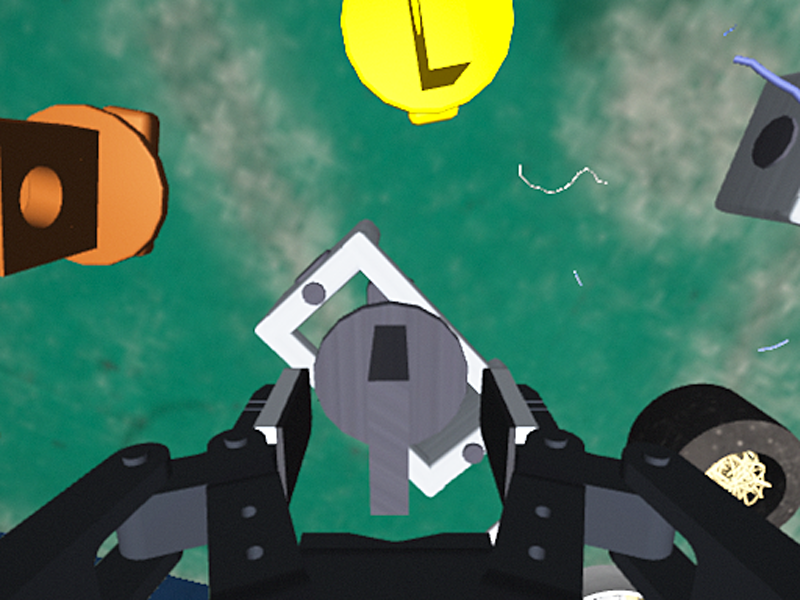

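The tab (390,430) sits centred between the pads (300 and 490) and parallel to them, and the crosshead tip at (376,290) is in line with it. Closing.

Emit:
{"fn": "carry_out", "kwargs": {"series": [[0, 0, 0, 0, 0, 0, -0.5], [0, 0, 0, 0, 0, 0, -1], [0, 0, 0, 0, 0, 0, -1], [0, 0, 0, 0, 0, 0, -1], [0, 0, 0, 0, 0, 0, -1]], "force": 70}}

```text
time_s: 4.22
ee_pos: [0.5586, 0.0039, 0.062]
tcp_rot: [3.141, -0.001, 2.032]
ft_force: [-1.9, 0.0, 4.9]
width: 0.009
```

Emit:
{"fn": "carry_out", "kwargs": {"series": [[0, 0, -2, 0, 0, 0, -1], [0, 0, -4, 0, 0, 0, -1], [0, 0, -4, 0, 0, 0, -1]]}}

```text
time_s: 4.6
ee_pos: [0.5584, 0.0039, 0.0658]
tcp_rot: [3.142, -0.001, 2.032]
ft_force: [-0.6, 0.1, -1.7]
width: 0.0091
```

Emit:
{"fn": "carry_out", "kwargs": {"series": [[0, 0, 0, 0, 0, -0.12, -1], [0, 0, 0, 0, 0, -0.24, -1], [0, 0, 0, 0, 0, -0.36, -1], [0, 0, 0, 0, 0, -0.48, -1], [0, 0, 0, 0, 0, -0.6, -1], [0, 0, 0, 0, 0, -0.7, -1], [0, 0, 0, 0, 0, -0.74, -1], [0, 0, 0, 0, 0, -0.74, -1]]}}

```text
time_s: 5.6
ee_pos: [0.5582, 0.0039, 0.0656]
tcp_rot: [3.141, -0.001, 2.771]
ft_force: [-0.0, -0.4, -2.3]
width: 0.0087
```

```bash
python3 -c "
from h import *
go((.5605,0.003,.066),np.radians(159))
s=save('wrist','w4'); cv2.imwrite('pics/w4b.png',cv2.resize(s['pixels'][:,:,::-1],(800,600),interpolation=cv2.INTER_CUBIC))"
```

```text
t 5.6 pos [0.5582 0.0039 0.0656] [ 3.141e+00 -1.000e-03  2.771e+00] F [-0.  -0.4 -2.3] w 0.0087
shift mm [-2.4 -0.  -0.4] rotvec [ 0.001 -0.001 -0.004] j [ 0.62  0.38 -0.79  1.84  0.3   1.05  0.91]
```

View pics/w4b.png

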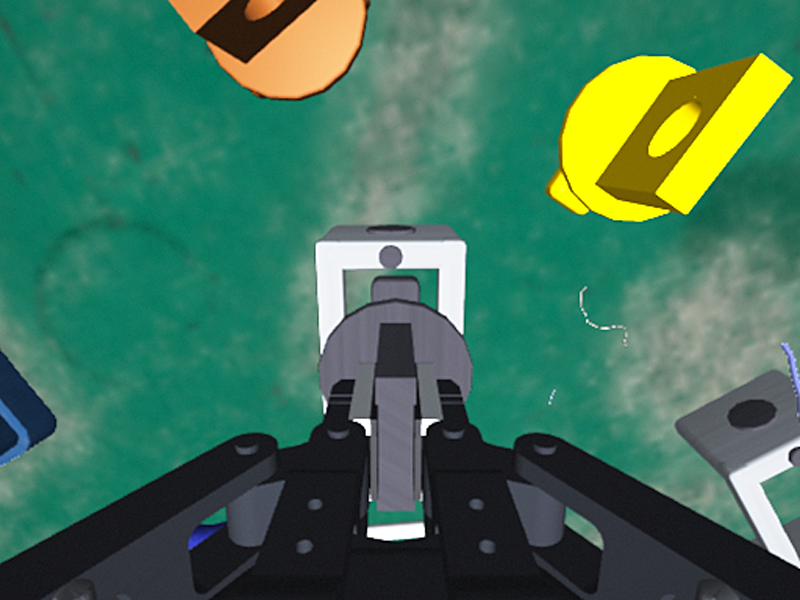

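The shackle is square in view and the crosshead (372–420, row 290) lies in the slot (345–440), aligned. Lifting straight up.

Emit:
{"fn": "carry_out", "kwargs": {"series": [[0, 0, -6, 0, 0, 0, -1], [0, 0, -12, 0, 0, 0, -1], [0, 0, -18, 0, 0, 0, -1], [0, 0, -25, 0, 0, 0, -1], [0, 0, -35, 0, 0, 0, -1], [0, 0, -50, 0, 0, 0, -1], [0, 0, -75, 0, 0, 0, -1], [0, 0, -90, 0, 0, 0, -1]]}}

```text
time_s: 6.65
ee_pos: [0.559, 0.004, 0.1577]
tcp_rot: [3.14, 0.001, 2.771]
ft_force: [-0.4, -1.1, -1.2]
width: 0.0089
```

```bash
python3 - <<'E'
from h import *
go((.5605,0.003,.2),np.radians(159))
s=save('scene','s5'); cv2.imwrite('pics/s5c.png',cv2.resize(s['pixels'][60:240,150:390,::-1],(800,600),interpolation=cv2.INTER_CUBIC))
t=load('top0')
cv2.imwrite('pics/bin.png',cv2.resize(t['pixels'][155:225,335:405,::-1],(560,560),interpolation=cv2.INTER_CUBIC))
cv2.imwrite('pics/dish.png',cv2.resize(t['pixels'][140:205,135:205,::-1],(560,520),interpolation=cv2.INTER_CUBIC))
E
```

```text
t 6.65 pos [0.559  0.004  0.1577] [3.140e+00 1.000e-03 2.771e+00] F [-0.4 -1.1 -1.2] w 0.0089
shift mm [ -1.8  -0.4 -42.3] rotvec [ 0.001  0.001 -0.004] j [ 0.67  0.27 -0.83  1.75  0.21  1.21  0.98]
```

View pics/s5c.png

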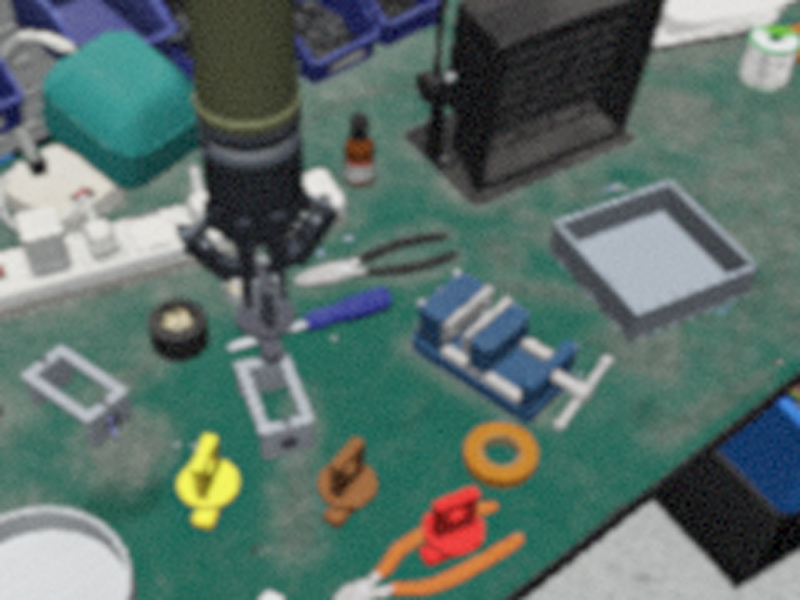

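View pics/bin.png

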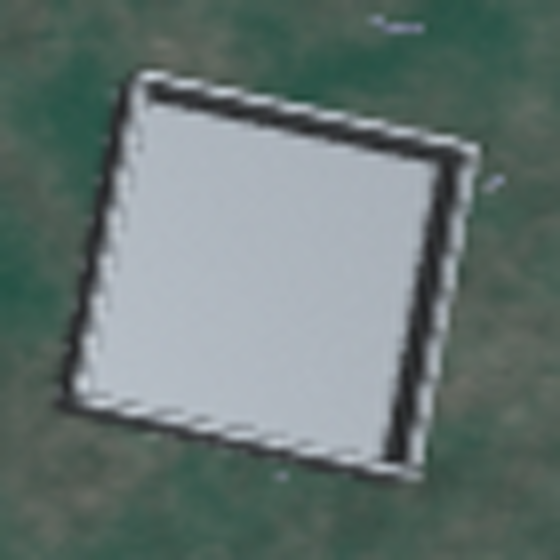

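View pics/dish.png

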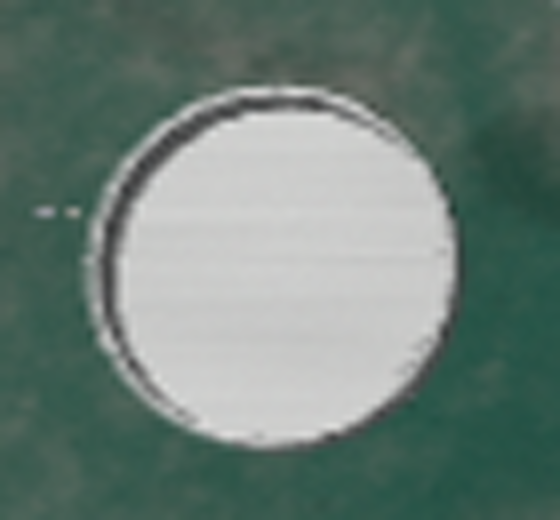

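The hook hangs clear above the empty shackle (270,400). The bin rim in the crop runs (140,75), (478,150), (422,475), (72,400). Locating the bin and dish from the two views.

```bash
python3 - <<'E'
from h import *
t=load('top0');s=load('s5')
f=lambda x,y:((x+.5)/8-.5+335,(y+.5)/8-.5+155)
g=lambda x,y:((x+.5)/(10/3)-.5+150,(y+.5)/(10/3)-.5+60)
c=[(140,75),(478,150),(422,475),(72,400)]
d=[(672,182),(755,268),(632,330),(553,230)]
P=np.array([plane(t,*f(*p),.045) for p in c]);print('bin',P.mean(0).round(4),[round(float(np.linalg.norm(P[i]-P[i-1])),4) for i in range(4)])
e=P[0]-P[3]+P[1]-P[2];print('ang',np.degrees(np.arctan2(e[1],e[0])))
for p,q in zip(c,d): print(np.round(tri(t,f(*p),s,g(*q))[0],4))
Q=np.array([plane(s,*g(*p),.045) for p in d]);print('scene bin',Q.mean(0).round(4))
f2=lambda x,y:((x+.5)/8-.5+135,(y+.5)/8-.5+140)
D=np.array([plane(t,*f2(*p),.036) for p in((88,267),(455,267),(272,88),(272,447))]);print('dish',D.round(4),((D[0]+D[1])/2).round(4),((D[2]+D[3])/2).round(4))
go((P.mean(0)[0],P.mean(0)[1],.2),np.radians(120))
E
```

```text
bin [ 0.4687 -0.4179  0.045 ] [0.1453, 0.1487, 0.1437, 0.1517]
ang -12.415784730952986
[ 0.4879 -0.3545  0.1642]
[ 0.4933 -0.5771 -0.0796]
[ 0.4351 -0.4797 -0.093 ]
[ 0.4328 -0.2693  0.1729]
scene bin [ 0.4639 -0.4112  0.045 ]
dish [[0.5204 0.358  0.036 ]
 [0.5214 0.1978 0.036 ]
 [0.6006 0.2804 0.036 ]
 [0.4419 0.2749 0.036 ]] [0.5209 0.2779 0.036 ] [0.5213 0.2777 0.036 ]
t 6.7 pos [0.56   0.0041 0.1593] [3.14  0.004 2.771] F [ 0.9 -0.6 -0.9] w 0.0089
shift mm [ -67.8 -426.3  -41.2] rotvec [0.003 0.003 0.677] j [ 0.67  0.27 -0.83  1.75  0.21  1.21  0.98]
```

Emit:
{"fn": "carry_out", "kwargs": {"series": [[-5, -30, -40, 0, 0, 0.15, -1], [-13, -80, -70, 0, 0, 0.3, -1], [-22, -135, -70, 0, 0, 0.46, -1], [-30, -190, -70, 0, 0, 0.62, -1], [-38, -245, -70, 0, 0, 0.78, -1], [-47, -300, -70, 0, 0, 0.94, -1], [-56, -355, -70, 0, 0, 1.1, -1], [-64, -405, -70, 0, 0, 1.25, -1]]}}

```text
time_s: 7.7
ee_pos: [0.4718, -0.3987, 0.2284]
tcp_rot: [3.138, -0.0, 1.515]
ft_force: [0.7, 0.3, -0.5]
width: 0.009
```

```bash
python3 - <<'E'
from h import *
t=load('top0');s=load('s5')
f=lambda x,y:((x+.5)/8-.5+335,(y+.5)/8-.5+155)
g=lambda x,y:((x+.5)/(10/3)-.5+150,(y+.5)/(10/3)-.5+60)
c=[(140,75),(478,150),(422,475),(72,400)]
d=[(553,230),(672,182),(755,268),(632,330)]
T=np.array([tri(t,f(*p),s,g(*q))[0] for p,q in zip(c,d)]);print(T.round(4),T.mean(0))
go((.468,-.417,.15),np.radians(77.6))
E
```

```text
[[ 0.5573 -0.3633  0.035 ]
 [ 0.5221 -0.5059  0.0469]
 [ 0.3835 -0.4786  0.0383]
 [ 0.4161 -0.3345  0.0172]] [ 0.46978193 -0.42059001  0.03438141]
t 7.7 pos [ 0.4718 -0.3987  0.2284] [ 3.138 -0.     1.515] F [ 0.7  0.3 -0.5] w 0.009
shift mm [-18.5  -3.1  78.4] rotvec [ 0.003 -0.001  0.161] j [ 1.03  0.28 -0.45  1.53  0.12  1.35  0.51]
```

Emit:
{"fn": "carry_out", "kwargs": {"series": [[-10, -3, 10, 0, 0, 0.1, -1], [-20, -3, 40, 0, 0, 0.16, -1], [-20, -3, 80, 0, 0, 0.16, -1], [-20, -3, 120, 0, 0, 0.16, -1], [-20, -3, 145, 0, 0, 0.16, -1], [-20, -3, 160, 0, 0, 0.16, -1], [-20, -3, 165, 0, 0, 0.16, -1], [-20, -3, 165, 0, 0, 0.16, -1]]}}

```text
time_s: 8.7
ee_pos: [0.4687, -0.4188, 0.064]
tcp_rot: [3.137, -0.001, 1.355]
ft_force: [0.7, -0.4, -2.0]
width: 0.0088
```

```bash
python3 - <<'E'
from h import *
go((.469,-.419,.054),np.radians(77.6))
s=save('wrist','w6'); cv2.imwrite('pics/w6.png',s['pixels'][:,:,::-1])
E
```

```text
t 8.7 pos [ 0.4687 -0.4188  0.064 ] [ 3.137e+00 -1.000e-03  1.355e+00] F [ 0.7 -0.4 -2. ] w 0.0088
shift mm [-0.2  0.3 10. ] rotvec [ 0.004 -0.001  0.001] j [ 1.01  0.43 -0.4   1.68  0.19  1.06  0.34]
```

View pics/w6.png

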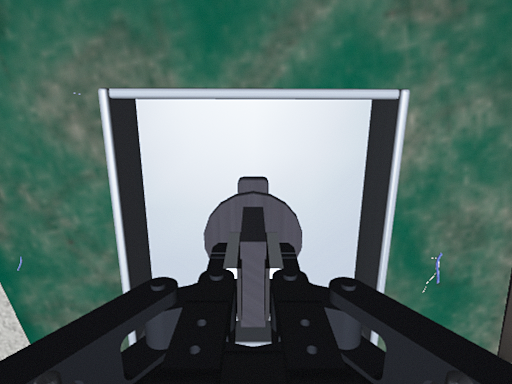

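The hook (252,235) is centred in the bin and square to its walls. Lowering until there is contact.

Emit:
{"fn": "carry_out", "kwargs": {"series": [[0, 0, 4, 0, 0, 0, -1], [0, 0, 7, 0, 0, 0, -1], [0, 0, 8.5, 0, 0, 0, -1], [0, 0, 8.5, 0, 0, 0, -1]]}}

```text
time_s: 9.25
ee_pos: [0.4688, -0.4189, 0.0558]
tcp_rot: [3.137, -0.0, 1.355]
ft_force: [0.3, -0.3, -2.1]
width: 0.0087
```

Emit:
{"fn": "carry_out", "kwargs": {"series": [[0, 0, 1, 0, 0, 0, -1], [0, 0, 2, 0, 0, 0, -1], [0, 0, 2, 0, 0, 0, -1]]}}

```text
time_s: 9.62
ee_pos: [0.4688, -0.4188, 0.0537]
tcp_rot: [3.137, -0.0, 1.355]
ft_force: [-0.2, 0.1, -2.0]
width: 0.0088
```

Emit:
{"fn": "carry_out", "kwargs": {"series": [[0, 0, 1, 0, 0, 0, -1], [0, 0, 2, 0, 0, 0, -1], [0, 0, 2, 0, 0, 0, -1]]}}

```text
time_s: 10.0
ee_pos: [0.4691, -0.419, 0.0531]
tcp_rot: [3.137, 0.0, 1.355]
ft_force: [-1.6, 1.7, 5.0]
width: 0.0087
```

Contact: about 7 N upward at TCP z 0.053 m, as predicted. Opening slowly, then retreating up.

Emit:
{"fn": "carry_out", "kwargs": {"series": [[0, 0, -0.5, 0, 0, 0, -0.7], [0, 0, -0.5, 0, 0, 0, -0.5], [0, 0, -0.5, 0, 0, 0, -0.3], [0, 0, -0.5, 0, 0, 0, -0.1], [0, 0, -0.5, 0, 0, 0, 0], [0, 0, -0.5, 0, 0, 0, 0]]}}

```text
time_s: 10.75
ee_pos: [0.469, -0.419, 0.0535]
tcp_rot: [3.137, 0.0, 1.355]
ft_force: [-0.0, -0.2, 0.3]
width: 0.043
```

Emit:
{"fn": "carry_out", "kwargs": {"series": [[0, 0, -10, 0, 0, 0, 0], [0, 0, -30, 0, 0, 0, 0], [0, 0, -60, 0, 0, 0, 0], [0, 0, -100, 0, 0, 0, 0], [0, 0, -140, 0, 0, 0, 0], [0, 0, -170, 0, 0, 0, 0.3]]}}

```text
time_s: 11.5
ee_pos: [0.469, -0.4191, 0.2277]
tcp_rot: [3.133, 0.002, 1.356]
ft_force: [-0.2, -0.4, 0.2]
width: 0.0554
```

```bash
python3 - <<'E'
from h import *
go((.5605+.026,.003-.065,.23),np.radians(159))
s=save('wrist','w7'); cv2.imwrite('pics/w7.png',s['pixels'][:,:,::-1])
E
```

```text
t 11.5 pos [ 0.469  -0.4191  0.2277] [3.133e+00 2.000e-03 1.356e+00] F [-0.2 -0.4  0.2] w 0.0554
shift mm [374.   38.6  -2.9] rotvec [ 0.005  0.008 -1.419] j [ 1.03  0.3  -0.43  1.51  0.12  1.35  0.38]
```

View pics/w7.png

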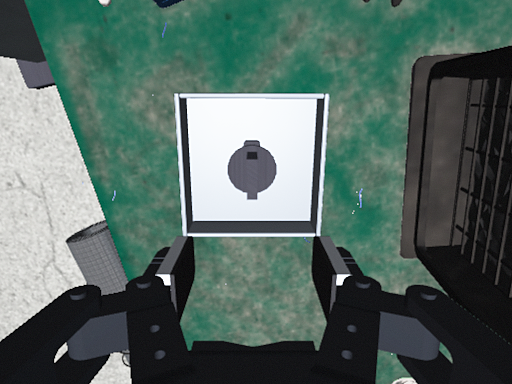

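The hook stands upright and alone in the middle of the bin (252,170). Going back over the shackle.

Emit:
{"fn": "carry_out", "kwargs": {"series": [[52, 9, 0, 0, 0, -0.17, 0.6], [105, 17, 0, 0, 0, -0.34, 0.6], [158, 26, 0, 0, 0, -0.52, 0.6], [211, 35, 0, 0, 0, -0.7, 0.6], [264, 44, 0, 0, 0, -0.88, 0.6], [317, 53, 0, 0, 0, -1.06, 0.6], [370, 61, 0, 0, 0, -1.24, 0.6], [421, 70, 0, 0, 0, -1.42, 0.6]]}}

```text
time_s: 12.55
ee_pos: [0.6295, -0.0223, 0.2322]
tcp_rot: [-3.138, 0.016, 2.781]
ft_force: [-0.6, -1.2, -0.7]
width: 0.0682
```

Emit:
{"fn": "carry_out", "kwargs": {"series": [[0, 0, 0, 0, 0, 0, 0.6], [0, 0, 0, 0, 0, 0, 0.6]]}}

```text
time_s: 12.8
ee_pos: [0.6297, -0.0228, 0.233]
tcp_rot: [-3.137, 0.018, 2.78]
ft_force: [-0.1, -0.2, -0.9]
width: 0.0682
```

```bash
python3 - <<'E'
from h import *
go((.5605,.003,.1),np.radians(159))
s=save('wrist','w8'); print(s['xyz'])
u,v=map(int,proj(s,(.5605,.003,.044))); print(u,v)
u0,v0=u-70,max(v-70,0); print(u0,v0)
cv2.imwrite('pics/w8c.png',cv2.resize(s['pixels'][v0:v0+140,u0:u0+140,::-1],None,fx=4,fy=4,interpolation=cv2.INTER_CUBIC))
E
```

```text
t 12.8 pos [ 0.6297 -0.0228  0.233 ] [-3.137  0.018  2.78 ] F [-0.1 -0.2 -0.9] w 0.0682
shift mm [ 76.1   0.2 131.7] rotvec [-0.004  0.018  0.005] j [ 0.62  0.37 -0.81  1.49  0.28  1.38  1.  ]
[0.56279139 0.00430736 0.37454093]
252 90
182 20
```

View pics/w8c.png

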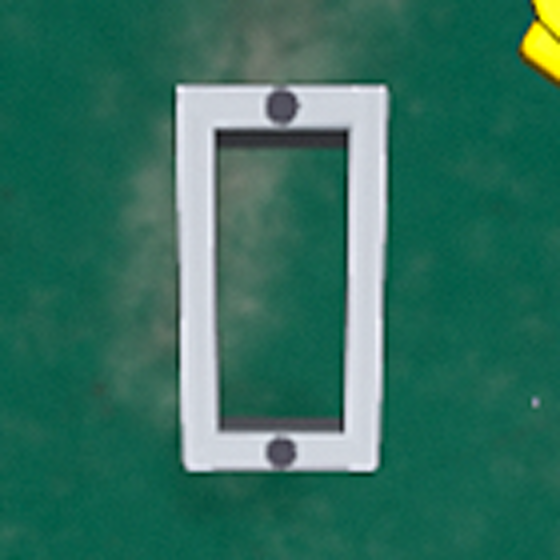

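```bash
python3 - <<'E'
from h import *
w=load('w8')
g=lambda x,y:((x+.5)/4-.5+182,(y+.5)/4-.5+20)
d=[(177,86),(388,86),(378,471),(185,471)]
P=np.array([plane(w,*g(*p),.044) for p in d]);print('c',P.mean(0).round(4),[round(float(np.linalg.norm(P[i]-P[i-1])),4) for i in range(4)])
e=(P[0]+P[1]-P[2]-P[3]);print('ang',np.degrees(np.arctan2(e[1],e[0])))
go((P.mean(0)[0],P.mean(0)[1],.011),np.arctan2(e[1],e[0]))
E
```

```text
c [0.5607 0.0029 0.044 ] [0.0893, 0.0492, 0.0893, 0.0489]
ang 159.1102934480467
t 12.85 pos [ 0.6295 -0.024   0.2327] [-3.137  0.017  2.779] F [-0.8 -1.1 -0.7] w 0.0688
shift mm [ 77.7   1.9 220.4] rotvec [-0.005  0.017  0.002] j [ 0.62  0.37 -0.81  1.49  0.28  1.38  1.  ]
```

The shackle has not moved: centre (0.5607, 0.003), 159.1°, 89 × 49 mm. Descending over the middle of it.

Emit:
{"fn": "carry_out", "kwargs": {"series": [[40, 1, 40, -0.005, 0.017, 0, 0.6], [78, 2, 80, -0.005, 0.017, 0, 0.6], [78, 2, 130, -0.005, 0.017, 0, 0.6], [78, 2, 160, -0.005, 0.017, 0, 0.6], [78, 2, 160, -0.005, 0.017, 0, 0.6]]}}

```text
time_s: 13.48
ee_pos: [0.5575, 0.0014, 0.0695]
tcp_rot: [-3.139, -0.004, 2.775]
ft_force: [0.0, -0.0, -0.0]
width: 0.0682
```

```bash
python3 - <<'E'
from h import *
go((.5607,.0029,.013),np.radians(159.1))
E
```

```text
t 13.475 pos [0.5575 0.0014 0.0695] [-3.139 -0.004  2.775] F [ 0. -0. -0.] w 0.0682
shift mm [-2.6  2.7 56.5] rotvec [-0.002 -0.004 -0.002] j [ 0.64  0.38 -0.8   1.84  0.31  1.06  0.92]
```

Emit:
{"fn": "carry_out", "kwargs": {"series": [[-2, 2, 20, 0, -0.004, 0, 0.6], [-2, 2, 40, 0, -0.004, 0, 0.6], [-2, 2, 50, 0, -0.004, 0, 0.6], [-2, 2, 56, 0, -0.004, 0, 0.6], [-2, 2, 56, 0, -0.004, 0, 0.6]]}}

```text
time_s: 14.1
ee_pos: [0.5598, 0.0027, 0.0132]
tcp_rot: [-3.139, -0.0, 2.775]
ft_force: [-0.7, -0.0, -0.4]
width: 0.0681
```

```bash
python3 - <<'E'
from h import *
go((.5607,.0029,.013),np.radians(159.1))
s=save('wrist','w9'); cv2.imwrite('pics/w9.png',s['pixels'][:,:,::-1])
E
```

```text
t 14.1 pos [0.5598 0.0027 0.0132] [-3.139 -0.     2.775] F [-0.7 -0.  -0.4] w 0.0681
shift mm [-0.8  0.5  0.2] rotvec [-0.002 -0.    -0.002] j [ 0.59  0.46 -0.76  1.87  0.38  0.96  0.86]
```

View pics/w9.png

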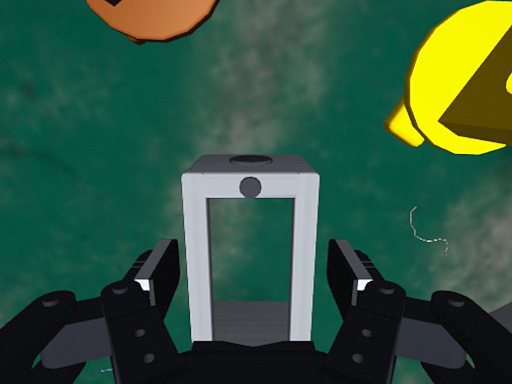

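The shackle (185–318) sits centred between the pads (175 and 330). Closing at moderate force, then a small test lift.

Emit:
{"fn": "carry_out", "kwargs": {"series": [[0, 0, 0, 0, 0, 0, 0.3], [0, 0, 0, 0, 0, 0, 0], [0, 0, 0, 0, 0, 0, -0.2], [0, 0, 0, 0, 0, 0, -0.2], [0, 0, 0, 0, 0, 0, -0.2]], "force": 60}}

```text
time_s: 14.78
ee_pos: [0.5608, 0.0026, 0.0146]
tcp_rot: [-3.14, 0.002, 2.775]
ft_force: [-1.3, -0.6, 6.5]
width: 0.0488
```

Emit:
{"fn": "carry_out", "kwargs": {"series": [[0, 0, -10, 0, 0, 0, -0.2], [0, 0, -25, 0, 0, 0, -0.2], [0, 0, -50, 0, 0, 0, -0.2], [0, 0, -80, 0, 0, 0, -0.2], [0, 0, -110, 0, 0, 0, -0.2], [0, 0, -130, 0, 0, 0, -0.2], [0, 0, -130, 0, 0, 0, -0.2]]}}

```text
time_s: 15.65
ee_pos: [0.5617, 0.003, 0.1463]
tcp_rot: [-3.14, 0.005, 2.775]
ft_force: [0.1, 0.3, -3.1]
width: 0.0491
```

```bash
python3 - <<'E'
from h import *
go((.521,.278,.12),np.radians(159.1))
s=save('wrist','w10'); cv2.imwrite('pics/w10.png',s['pixels'][:,:,::-1])
E
```

```text
t 15.65 pos [0.5617 0.003  0.1463] [-3.14   0.005  2.775] F [ 0.1  0.3 -3.1] w 0.0491
shift mm [136.7 242.2  25.2] rotvec [-0.001  0.005 -0.002] j [ 0.68  0.29 -0.84  1.76  0.24  1.19  0.97]
```

View pics/w10.png

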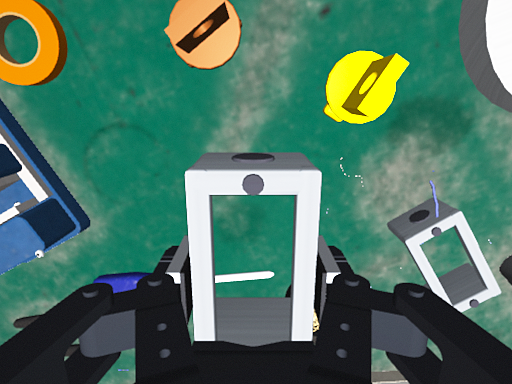

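Shackle held level (width 49 mm, weight about 3 N). Carrying it over the dish.

Emit:
{"fn": "carry_out", "kwargs": {"series": [[15, 27, -10, 0, 0.005, 0, -0.2], [40, 70, -10, 0, 0.005, 0, -0.2], [65, 115, -10, 0, 0.005, 0, -0.2], [90, 160, -10, 0, 0.005, 0, -0.2], [115, 205, -10, 0, 0.005, 0, -0.2], [137, 242, -10, 0, 0.005, 0, -0.2], [137, 242, 0, 0, 0.005, 0, -0.2], [137, 242, 0, 0, 0.005, 0, -0.2]]}}

```text
time_s: 16.7
ee_pos: [0.5184, 0.2765, 0.1414]
tcp_rot: [-3.136, -0.005, 2.775]
ft_force: [-0.5, -0.4, -3.6]
width: 0.0489
```

```bash
python3 - <<'E'
from h import *
go((.521,.278,.05),np.radians(159.1))
s=save('wrist','w11'); cv2.imwrite('pics/w11.png',s['pixels'][:,:,::-1])
s=save('scene','s11'); cv2.imwrite('pics/s11.png',cv2.resize(s['pixels'][130:290,90:300,::-1],(788,600)))
E
```

```text
t 16.7 pos [0.5184 0.2765 0.1414] [-3.136 -0.005  2.775] F [-0.5 -0.4 -3.6] w 0.0489
shift mm [-2.3  2.9 91.4] rotvec [-0.006 -0.005 -0.001] j [ 0.22  0.4  -0.92  1.69  0.33  1.23  0.42]
```

View pics/w11.png

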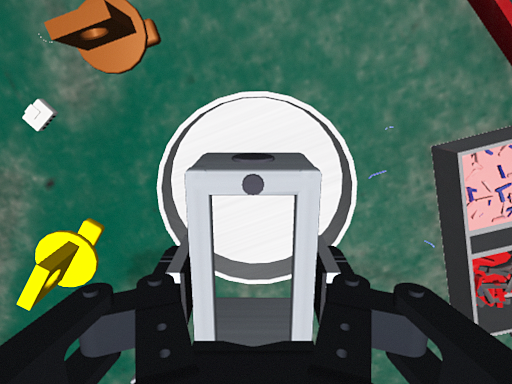

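View pics/s11.png

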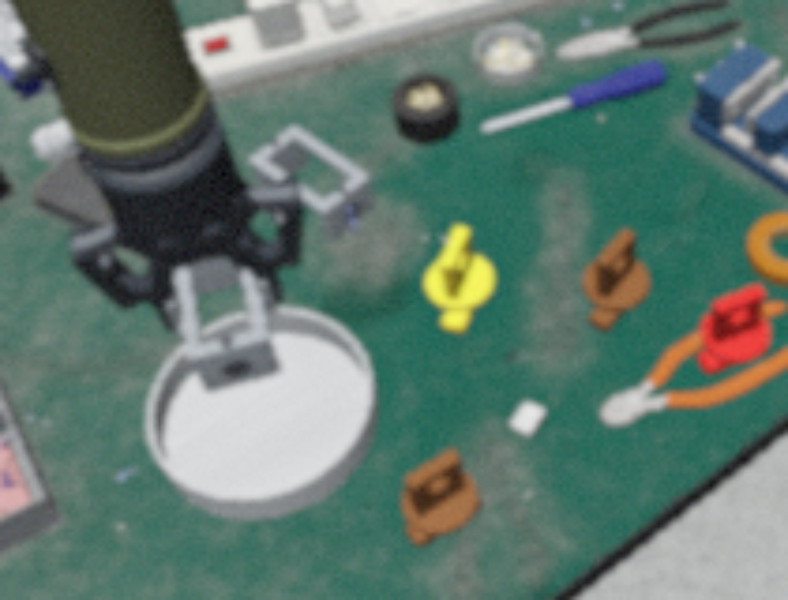

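The wrist view shows the dish rim from (157,188) to (356,188), its top at row 92 and its bottom near 285, partly hidden. Checking the centre against the top-view value.

```bash
python3 - <<'E'
from h import *
w=load('w11')
a=[plane(w,*p,.036) for p in((157,188),(356,188),(256,92),(256,285))]
print(np.round(a,4),((a[0]+a[1])/2).round(4),((a[2]+a[3])/2).round(4),np.linalg.norm(a[0]-a[1]),np.linalg.norm(a[2]-a[3]))
im=w['pixels'];print(proj(w,(.521,.278,.036)))
go((.521,.278,.05),np.radians(159.1))
E
```

```text
[[0.4893 0.2067 0.036 ]
 [0.5456 0.3541 0.036 ]
 [0.4494 0.3061 0.036 ]
 [0.5986 0.2493 0.036 ]] [0.5175 0.2804 0.036 ] [0.524  0.2777 0.036 ] 0.1578402439329098 0.15972146439680596
(np.float64(255.06489041551384), np.float64(193.03321764702977))
t 16.8 pos [0.5198 0.2759 0.1428] [-3.138e+00 -3.000e-03  2.773e+00] F [-0.4 -0.4 -2.9] w 0.0491
shift mm [-0.7  2.8 92.8] rotvec [-0.004 -0.003 -0.004] j [ 0.22  0.4  -0.92  1.69  0.33  1.23  0.42]
```

Emit:
{"fn": "carry_out", "kwargs": {"series": [[-1, 3, 25, -0.004, -0.003, 0, -0.2], [-1, 3, 55, -0.004, -0.003, 0, -0.2], [-1, 3, 80, -0.004, -0.003, 0, -0.2], [-1, 3, 100, -0.004, -0.003, 0, -0.2], [-1, 3, 112, -0.004, -0.003, 0, -0.2], [-1, 3, 116, -0.004, -0.003, 0, -0.2], [-1, 3, 116, -0.004, -0.003, 0, -0.2]]}}

```text
time_s: 17.68
ee_pos: [0.5216, 0.2782, 0.0272]
tcp_rot: [3.141, 0.0, 2.773]
ft_force: [0.4, -1.0, -1.9]
width: 0.0491
```

Emit:
{"fn": "carry_out", "kwargs": {"series": [[0, 0, 1.5, 0, 0, 0, -0.2], [0, 0, 3, 0, 0, 0, -0.2], [0, 0, 4.5, 0, 0, 0, -0.2], [0, 0, 4.5, 0, 0, 0, -0.2]]}}

```text
time_s: 18.18
ee_pos: [0.5216, 0.2781, 0.0226]
tcp_rot: [3.141, 0.0, 2.773]
ft_force: [-0.2, -0.6, -2.9]
width: 0.0492
```

```bash
python3 - <<'E'
from h import *
go((.521,.278,.019),np.radians(159.1))
E
```

```text
t 18.175 pos [0.5216 0.2781 0.0226] [3.141 0.    2.773] F [-0.2 -0.6 -2.9] w 0.0492
shift mm [ 0.5 -0.3  3.6] rotvec [ 0.     0.    -0.004] j [ 0.15  0.53 -0.84  1.79  0.46  1.03  0.33]
```

Emit:
{"fn": "carry_out", "kwargs": {"series": [[0, 0, 1, 0, 0, 0, -0.2], [0, 0, 2, 0, 0, 0, -0.2], [0, 0, 2.5, 0, 0, 0, -0.2], [0, 0, 2.5, 0, 0, 0, -0.2]]}}

```text
time_s: 18.68
ee_pos: [0.5215, 0.2781, 0.02]
tcp_rot: [3.141, -0.0, 2.773]
ft_force: [0.7, 0.3, -3.6]
width: 0.0491
```

Emit:
{"fn": "carry_out", "kwargs": {"series": [[0, 0, 1, 0, 0, 0, -0.2], [0, 0, 1.5, 0, 0, 0, -0.2], [0, 0, 1.5, 0, 0, 0, -0.2]]}}

```text
time_s: 19.05
ee_pos: [0.5216, 0.2783, 0.0196]
tcp_rot: [-3.141, 0.001, 2.773]
ft_force: [-3.4, -1.9, 6.4]
width: 0.049
```

Contact: about 10 N at TCP z 0.0196, as predicted. Opening, then going straight up.

Emit:
{"fn": "carry_out", "kwargs": {"series": [[0, 0, -0.5, 0, 0, 0, 0.25], [0, 0, -0.5, 0, 0, 0, 0.4], [0, 0, -0.5, 0, 0, 0, 0.5], [0, 0, -0.5, 0, 0, 0, 0.6], [0, 0, -0.5, 0, 0, 0, 0.6]]}}

```text
time_s: 19.68
ee_pos: [0.5216, 0.2782, 0.02]
tcp_rot: [-3.141, 0.0, 2.773]
ft_force: [0.2, 0.2, -0.2]
width: 0.0683
```

Emit:
{"fn": "carry_out", "kwargs": {"series": [[0, 0, -10, 0, 0, 0, 0.6], [0, 0, -30, 0, 0, 0, 0.6], [0, 0, -60, 0, 0, 0, 0.6], [-20, 0, -100, 0, 0, 0, 0.6], [-40, 0, -150, 0, 0, 0, 0.6], [-60, 0, -200, 0, 0, 0, 0.6], [-60, 0, -210, 0, 0, 0, 0.6], [-60, 0, -210, 0, 0, 0, 0.6]]}}

```text
time_s: 20.68
ee_pos: [0.5773, 0.2574, 0.2314]
tcp_rot: [3.14, 0.002, 2.773]
ft_force: [-0.5, -0.4, -0.4]
width: 0.0684
```

```bash
python3 - <<'E'
from h import *
go((.521,.278,.25),np.radians(159.1))
s=save('wrist','w12'); cv2.imwrite('pics/w12.png',s['pixels'][:,:,::-1])
s=save('scene','s12'); cv2.imwrite('pics/s12.png',cv2.resize(s['pixels'][:,:,::-1],(800,600)))
s=save('top','t12')
E
```

```text
t 20.675 pos [0.5773 0.2574 0.2314] [3.140e+00 2.000e-03 2.773e+00] F [-0.5 -0.4 -0.4] w 0.0684
shift mm [ 59.9  -1.  -18.7] rotvec [ 0.001  0.002 -0.003] j [ 0.23  0.42 -0.91  1.48  0.33  1.41  0.51]
```

View pics/w12.png

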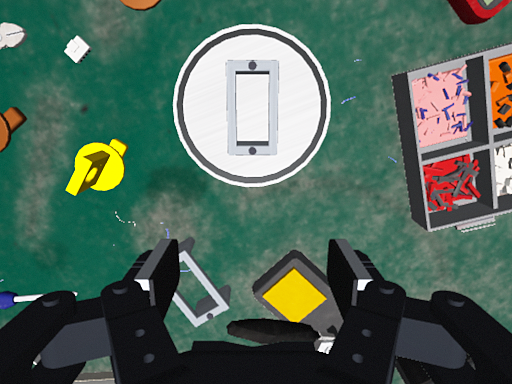

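View pics/s12.png

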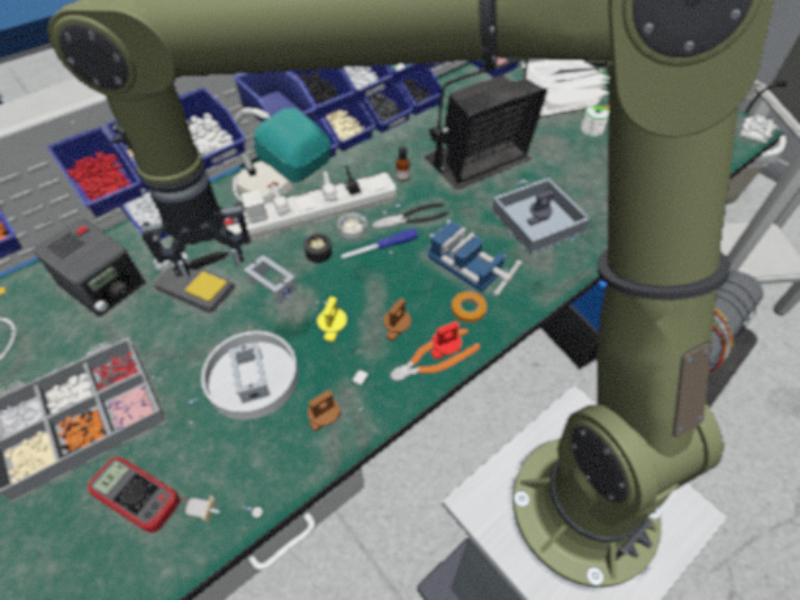

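The wrist view shows the shackle flat in the dish (252,107) with both ends undistorted. The scene view shows the hook upright in the bin (541,208), with the gripper clear of everything. Handing in.

```bash
python3 - <<'E'
from h import *
w=load('w12')
P=np.array([plane(w,*p,.049) for p in((227,60),(278,60),(277,155),(228,155))]);print(P.mean(0).round(4),[round(float(np.linalg.norm(P[i]-P[i-1])),4) for i in range(4)])
print(hand_in())
E
```

```text
[0.5221 0.2799 0.049 ] [0.0893, 0.0476, 0.0894, 0.0495]
the job is handed in; nothing more can be done
None
```

I turned the dark hook about 42° until its crosshead lined up with the slot and lifted it out of the shackle. I then stood it upright in the middle of the square bin and set the shackle flat in the centre of the round dish. I handed in at about 21 s, well under the 67 s limit.

**Last checks:**
- **Shackle:** its outline at the expected 49 mm top height measures about 89 × 49 mm, centred within about 2 mm of the dish centre. That fits it lying flat.
- **Hook:** it was standing alone in the bin in both the wrist and scene views.
- **Gripper:** it was open and clear of everything. The highest reading I saw at the wrist was about 8 N, though I only read it at the end of each move.

**What disagreed:**
- The starting angle measured about 42° off the slot, not the stated 50–80°. The tab, the crosshead and the clean lift all agreed with the measurement.
- My two-view height for the bin rim was rough: 0.034 m against the given 0.045 m, with one corner poorly read. I used the bin's position from the top view, and the hook touched the bin floor at the height I expected.

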